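Sort two clay bonsai pots into their size rows

TASK

Two brown clay pots, one large and one small, are standing loose on the bench. Put each one upright into the empty end of the wooden tray whose row is already made up of pots of its own size, setting it down gently rather than dropping it. Leave the pots already in the rows, the shallow dish, the tape measure and the brush where they are.

Things in the scene. Friction and masses are not known exactly. Their poses are not given: they have to be found in the camera images.
- large_pot: the loose large pot, standing upright on the bench outside the trays: round unglazed brown clay pot, open at the top, with a slightly narrower foot; 60 mm outside diameter, 52 mm high, straight-sided from 10 mm above its underside to the rim, wall about 4.5 mm, about 0.13 kg. Origin at the centre of its underside, z up
- small_pot: the loose small pot, same form and colour, standing upright on the bench outside the trays: round unglazed brown clay pot, open at the top, with a slightly narrower foot; 40 mm outside diameter, 40 mm high, straight-sided from 10 mm above its underside to the rim, wall about 4.5 mm, about 0.06 kg. Origin at the centre of its underside, z up
- large_row_free (a point): centre of the empty place, on the inner floor (6 mm above the bench), of the fixed light-wood tray with the row of large pots. z up, y along the row, x across. Both trays alike: 102 (x) by 272 (y) mm outside, walls 6 thick and 14 high; inner faces at x = +-45 and y = -45 mm from here; two large pots stand at about y = +85 and +170 mm
- small_row_free (a point): centre of the empty place, on the inner floor (6 mm above the bench), of the fixed light-wood tray with the row of small pots. z up, y along the row, x across. Both trays alike: 102 (x) by 272 (y) mm outside, walls 6 thick and 14 high; inner faces at x = +-45 and y = -45 mm from here; two small pots stand at about y = +85 and +170 mm
- large_stock0: large pot (60 mm outside diameter, 52 mm high) already standing loose in the middle of the large row; stays there. Origin at the centre of its underside, z up
- large_stock1: large pot (60 mm outside diameter, 52 mm high) already standing loose at the +y end of the large row; stays there. Origin at the centre of its underside, z up
- small_stock0: small pot (40 mm outside diameter, 40 mm high) already standing loose in the middle of the small row; stays there. Origin at the centre of its underside, z up
- small_stock1: small pot (40 mm outside diameter, 40 mm high) already standing loose at the +y end of the small row; stays there. Origin at the centre of its underside, z up
- dish: bystander: loose shallow rectangular clay dish on four feet, 72 mm (x) by 52 mm (y), 25 mm high; stays where it is. Origin at the centre of its underside, z up
- tape: bystander: loose grey tape measure, case 66 mm (x) by 36 mm (y), 58 mm high; stays where it is. Origin at the centre of its underside, z up
- brush: bystander: loose wooden hand brush, about 0.2 m long, lying along its x; stays where it is. Origin at its underside, z up
Things that resemble listed ones, but are neither listed nor needed, are in the scene too. What is shaped like the small_pot but blue or turquoise is not meant.

How it is judged:
At the end, for the whole second after the job is handed in: Each pot stands at rest on the tray floor (6 mm) in the empty end of its own size's row, centre within 30 mm of the empty place across the row and, along it, within 30 mm towards the end wall or 50 mm towards the other pots, upright within about 7 degrees (x of large_pot in the frame of large_row_free between -0.03 and 0.03 m and y of large_pot in the frame of large_row_free between -0.03 and 0.05 m and z of large_pot in the frame of large_row_free between -0.006 and 0.006 m and angle between each of large_pot, small_pot's own z axis and vertical below 0.12 rad and linear speed of each of large_pot, small_pot below 0.02 m/s and x of small_pot in the frame of small_row_free between -0.03 and 0.03 m and y of small_pot in the frame of small_row_free between -0.03 and 0.05 m and z of small_pot in the frame of small_row_free between -0.006 and 0.006 m); the robot touches nothing.
It fails at once if a pot already in a row, the dish, the tape measure or the brush is moved more than 20 mm (distance of any of large_stock0, large_stock1, small_stock0, small_stock1, dish, tape, brush from where it was at the start of the episode above 0.02 m).
It fails at once if a pot already in a row is tipped more than 30 degrees (angle between any of large_stock0, large_stock1, small_stock0, small_stock1's own z axis and vertical above 0.52 rad).
It fails at once if a pot is dropped or thrown: it moves faster than 0.7 m/s (a free fall of about 25 mm) while the fingers do not hold it ((linear speed of large_pot above 0.7 m/s and contact force between large_pot and the fingers below 0.1 N) or (linear speed of small_pot above 0.7 m/s and contact force between small_pot and the fingers below 0.1 N)).
It also fails if it takes over 58 s, if anything falls off the work surface, if the arm or the gripper's body presses on something with over 40 N, if the wrist force passes 120 N, or if a joint passes its speed limit or range.

ROBOT

A 6-joint arm with a two-finger parallel gripper is mounted at the origin on the work surface. World frame = base frame: x ahead of the robot, y to its left, z up, the work surface at z = 0. Lengths are in m, angles in rad, forces in N, time in s.
With the tool pointing down it reaches from about 0.35 to 0.85 m from the base axis. Payload 8.1 kg.
Tool frame: the origin (TCP) lies between the finger pads; the fingertips stand 14 mm ahead of it and the grasp point (between the pads) lies 5 mm behind it; z points along the fingers, y is the direction in which the jaws open and shut (so a half turn about z gives the same grasp; the last joint's range is limited). The gripper opens to 93 mm and grips with 3 to 60 N. Pads are 15 mm wide; open, the fingers measure 128 mm over their backs; the gripper's body (75 mm by 188 mm) begins 65 mm behind the grasp point.
Start: joints at [1.061, 0.13, 1.488, -0, 1.523, -0.085], TCP at [0.247, 0.547, 0.233] pointing down, gripper open.
Joint ranges: [-2.96, 2.96], [-0.89, 2.26], [0.02, 2.5], [-1.34, 4.48], [0, 2.73], [-2.66, 2.66]. Speed limits (rad/s): [2.39, 2.39, 2.79, 3.14, 3.14, 3.14].

INTERFACE

Orientations are given as a rotation vector (axis times angle).
In Python, from plant import robot gives the robot as it stands.
- The arm moves only by the tool step_arm, never from a script. Its argument "targets" is a list of rows, each an object of numbers: "tx", "ty", "tz": the shift along the tool's x, y, z in mm; "ax", "ay", "az": the turn, a rotation vector about the tool's x, y, z in rad; "grip": the closure in counts, from 0 (fully open) to 255 (shut). In form: [{"tx": .., "ty": .., "tz": .., "ax": .., "ay": .., "az": .., "grip": ..}, ...]. A call has 1 to 20 rows; each row shifts and turns the commanded pose from where the row before left it, along the tool's axes as they then stand; what a row does not reach is not made up. A row lasts 1/10 s, in which the tool goes at most 50 mm and 8.59 degrees, less where a joint would pass 70% of its speed; a pose out of reach is approached as far as the arm can. A call with a gripper value outside its range is refused whole. The fingers move at their own pace and stop on an object; "squeeze" is the grip in N (left out, the last holds). Time passes only in rows, so rows that do not move let the fingers close. It gives the time, the measured TCP pose, the force and the opening at its end, in the units of the state.
- robot.read_state(): the state, without advancing time (a new reading comes with each control period).
- robot.read_camera(name): name is "side" or "top"; returns a dict with "frame" (384x512x3 uint8, blue, green, red), "fx", "fy", "cx", "cy" (pixels), "R" (3x3) and "t" (3): a world point X has camera coordinates R X + t. Camera axes: x right, y down, z forward; pixel columns grow to the right and rows downward; lengths in m; the calibration is good to about 2 mm. A picture is of the moment at which its call begins. There is no depth.
- robot.close_job(): hands the job in, once; it reports no verdict.
The state is a dict: "t": time; "q": joint angles; "dq": joint speeds; "joint_torque": joint torques, N m; "tool_pos": TCP position; "orientation": TCP orientation; "force": force on the tool from outside, world axes, zero at the start; "wrist_torque": the same for the moment, N m; "opening": finger opening in m.
Only numpy, scipy, OpenCV 4.12 (cv2) and the standard library are available. Lean on these libraries where they do the work, as an engineer would, in place of code of your own. Each camera call takes 0.05 s, during which the arm holds its last target.

## Working session

There is one attempt and no reset: what is moved stays moved. The work goes in short steps, Python scripts to look and compute and a tool call to move; the robot and the scene stay as the last step left them, time stands still between calls to the robot, and variables do not carry over. Pictures are saved under pics/ and viewed, and the job is handed in when it is done.

Besides the shell and the picture viewer there is one more tool, called as a command line: name --argument value ..., lists and objects as JSON in quotes. step_arm: Moves the arm, as the interface text tells. Its arguments: {"type":"object","properties":{"targets":{"type":"array"},"squeeze":{"type":"number"}},"required":["targets"]}

```bash
mkdir -p pics; cat > h.py <<'E'
import numpy as np,cv2
from plant import robot
def cam(n):
    return robot.read_camera(n)
def ray(c,u,v,z):
    R=np.array(c['R']);t=np.array(c['t'])
    d=R.T@np.array([(u-c['cx'])/c['fx'],(v-c['cy'])/c['fy'],1]);o=-R.T@t
    return o+d*(z-o[2])/d[2]
def proj(c,X):
    p=np.array(c['R'])@np.array(X)+np.array(c['t']);return c['fx']*p[0]/p[2]+c['cx'],c['fy']*p[1]/p[2]+c['cy']
E
python3 - <<'E'
from h import *
import pickle
for n in('top','side'):
    c=cam(n);pickle.dump(c,open(n+'0.pkl','wb'));cv2.imwrite(f'pics/{n}0.png',cv2.resize(c['frame'],(768,576),interpolation=cv2.INTER_CUBIC))
    R=np.array(c['R']);print(n,-R.T@c['t'],R[2],c['fx'])
print(robot.read_state())
E
```

```text
top [0.29827526 0.00244163 1.13025793] [ 0.18306719 -0.02328975 -0.9828245 ] 431.2156989626785
side [-0.47525827 -0.92660385  1.01275009] [ 0.59869132  0.55159331 -0.58078699] 492.4303620579254
{'t': 0.1, 'q': array([ 1.06061378e+00,  1.31081453e-01,  1.48916852e+00,  2.30907299e-05,
        1.52301516e+00, -8.54015985e-02]), 'dq': array([ 0.00196372, -0.00095343, -0.0043629 ,  0.00075392,  0.00049439,
       -0.00139673]), 'joint_torque': array([ 1.56704307e-03, -5.61342323e+01, -4.93097734e+01,  7.71522545e-02,
        2.89844867e-02, -9.34147420e-05]), 'tool_pos': array([0.24700308, 0.54625635, 0.23169586]), 'orientation': array([-6.62132551e-01, -3.07049785e+00,  2.50046200e-03]), 'force': array([-0.95986769, -0.31756568, -0.59640858]), 'wrist_torque': array([-0.02855774, -0.01262236, -0.0253295 ]), 'opening': 0.09305398112675392}
```

View pics/top0.png

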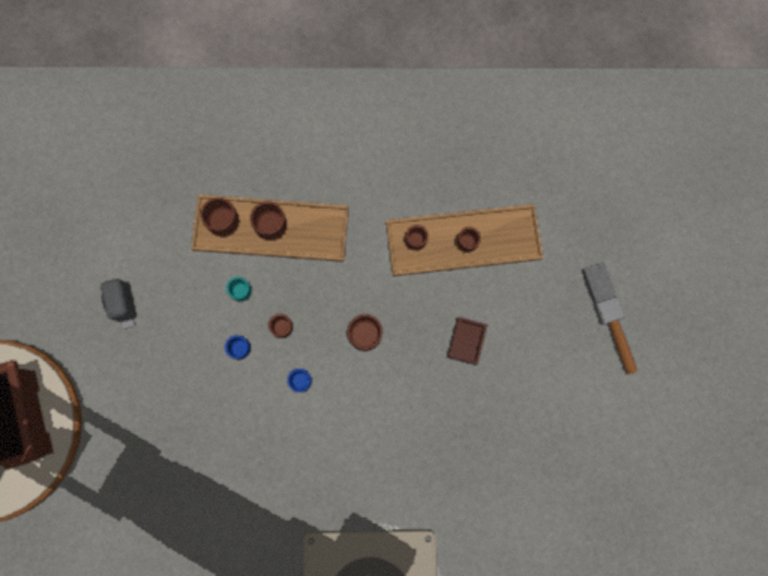

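View pics/side0.png

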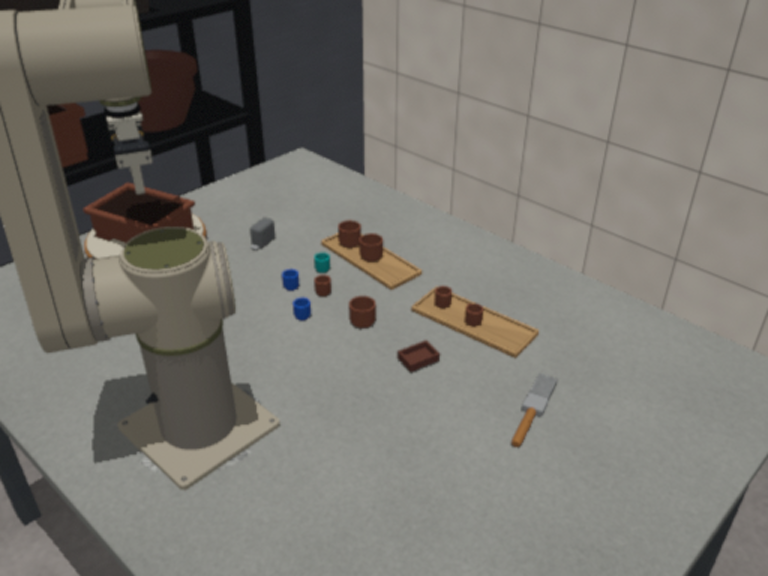

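The top picture (768x576) shows these things that could be confused:
- **Small pot:** loose brown at (281,326). Blue pots at (238,347) and (300,380) and a turquoise one at (239,289) are not meant.
- **Large pot:** loose brown at (365,332). The stock pots at (220,217) and (268,221) and the dish at (467,340) are not it.
- **Trays:** the large row's free end is right of (268,221), near (320,235). The small row's stock is at (416,237) and (468,239), with its free end near (513,233).

I'll check the choice in a close crop.

```bash
python3 - <<'E'
import pickle,cv2
c=pickle.load(open('top0.pkl','rb'))
f=c['frame'];print(f.shape)
# crop x 120..370, y 120..260, scale 3.2 
cv2.imwrite('pics/crop0.png',cv2.resize(f[125:265,122:372],(800,448),interpolation=cv2.INTER_CUBIC))
E
```

```text
(384, 512, 3)
```

View pics/crop0.png

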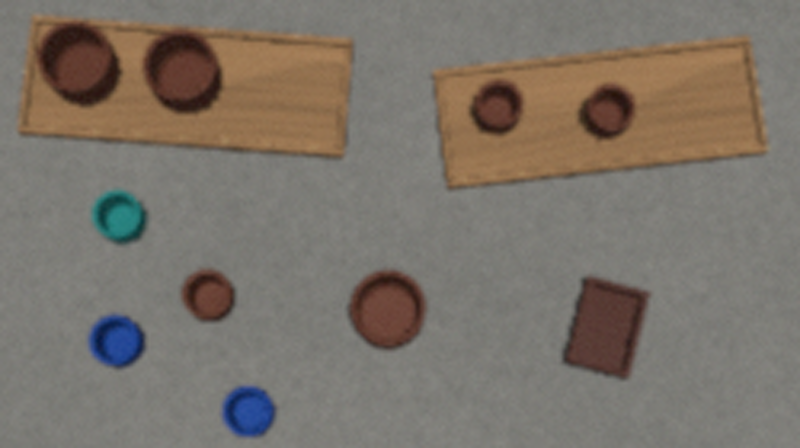

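The crop confirms the small brown pot at crop (208,295) and the large one at (388,309). The blue and turquoise pots are separate. Next I'll work out positions.

```bash
cat > m.py <<'E'
from h import *
import pickle
c=pickle.load(open('top0.pkl','rb'));s=pickle.load(open('side0.pkl','rb'))
w=lambda u,v,z:ray(c,(u+.5)/3.2+122-.5,(v+.5)/3.2+125-.5,z)
def tray(cs):
    P=np.array([w(*p,.014)for p in cs]);ctr=P.mean(0)   # TL,TR,BR,BL ; TL=+y far
    yd=(P[0]+P[3]-P[1]-P[2]);yd/=np.linalg.norm(yd)
    print('sizes',np.linalg.norm(P[0]-P[1]),np.linalg.norm(P[1]-P[2]),'yaw',np.arctan2(-yd[0],yd[1]))
    free=ctr-yd*(0.136-.006-.045);print('free',free[:2].round(4),'s0',(free+.085*yd)[:2].round(4));return free,yd
tray([(33,16),(352,40),(343,156),(21,134)])
tray([(434,71),(748,39),(766,152),(449,187)])
for n,p,z in[('large',(388,309),.052),('small',(208,295),.04),('turq',(119,216),.04),('blue1',(118,341),.04),('blue2',(248,411),.04),('ls0',(182,71),.058),('ls1',(79,64),.058),('ss0',(608,110),.046),('ss1',(497,106),.046),('dish',(606,328),.025)]:
    X=w(*p,z);print(n,X.round(4),'side768',(np.array(proj(s,X))*1.5).round(1))
E
python3 m.py
python3 - <<'E'
import pickle,cv2
c=pickle.load(open('side0.pkl','rb'))
cv2.imwrite('pics/side_crop0.png',cv2.resize(c['frame'][140:250,180:370],(760,440),interpolation=cv2.INTER_CUBIC))
E
```

```text
sizes 0.2692372621273293 0.10078110740914739 yaw -0.07871181810019445
free [0.6222 0.0874] s0 [0.6289 0.1722]
sizes 0.26850211966446835 0.09918340831992144 yaw 0.10389506963407388
free [ 0.6139 -0.2576] s0 [ 0.6051 -0.173 ]
large [0.4351 0.0056 0.052 ] side768 [361.2 302.5]
small [0.449  0.1484 0.04  ] side768 [321.9 278.6]
turq [0.5134 0.2206 0.04  ] side768 [321.5 256. ]
blue1 [0.413  0.2185 0.04  ] side768 [290.3 273. ]
blue2 [0.3572 0.1156 0.04  ] side768 [301.3 301.3]
ls0 [0.6284 0.1701 0.058 ] side768 [369.6 239.5]
ls1 [0.6346 0.2527 0.058 ] side768 [348.1 226.6]
ss0 [ 0.5977 -0.1746  0.046 ] side768 [471.9 307. ]
ss1 [ 0.6015 -0.0841  0.046 ] side768 [441.3 289.6]
dish [ 0.4218 -0.17    0.025 ] side768 [416.7 350.8]
```

View pics/side_crop0.png

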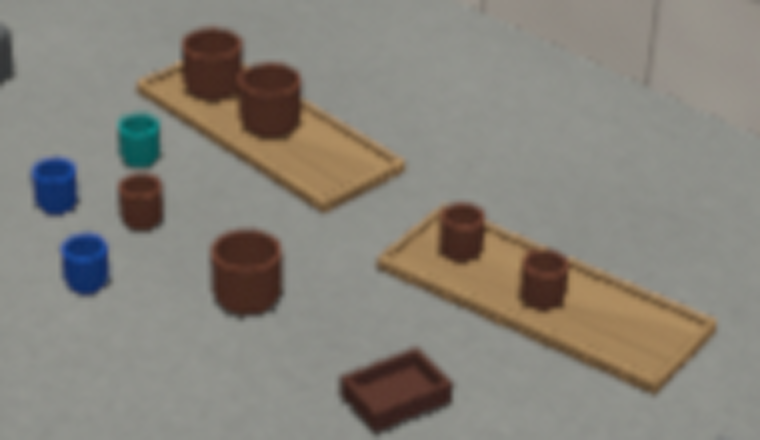

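step_arm --targets '[{"tx":-33,"ty":-34,"grip":0},{"tx":-33,"ty":-34,"grip":0},{"tx":-33,"ty":-34,"grip":0},{"tx":-33,"ty":-34,"grip":0},{"tx":-33,"ty":-34,"grip":0},{"tx":-33,"ty":-34,"grip":0},{"az":0.143,"grip":0},{"az":0.143,"grip":0},{"az":0.143,"grip":0},{"az":0.143,"grip":0},{"az":0.143,"grip":0},{"az":0.143,"grip":0},{"az":0.143,"grip":0},{"az":0.143,"grip":0},{"grip":0}]' --squeeze 15

```text
schema error: expected keys tx, ty, tz, ax, ay, az, grip
```

```bash
cat > d.py <<'E'
import sys
from h import *
from scipy.spatial.transform import Rotation as Ro
s=robot.read_state();R=Ro.from_rotvec(s['orientation']).as_matrix()
print('t',s['t'],s['tool_pos'].round(4),'\n',R.round(3),s['opening'],s['force'].round(1),s['q'].round(2))
G=np.array([float(a)for a in sys.argv[1:4]])
d=R.T@(G-s['tool_pos']);print('tool shift mm',(d*1000).round(1))
D=np.array([[0,1,0],[1,0,0],[0,0,-1.]]);print('turn',Ro.from_matrix(R.T@D).as_rotvec().round(3))
E
python3 d.py .435 .0056 .12
```

```text
t 0.1 [0.247  0.5463 0.2317] 
 [[-0.911  0.412 -0.001]
 [ 0.412  0.911 -0.001]
 [ 0.    -0.002 -1.   ]] 0.09305398112675392 [-1.  -0.3 -0.6] [ 1.06  0.13  1.49  0.    1.52 -0.09]
tool shift mm [-394.1 -414.9  112.3]
turn [-2.000e-03  1.000e-03  1.146e+00]
```

All keys are required.

step_arm --targets '[{"tx":-33,"ty":-34,"tz":0,"ax":0,"ay":0,"az":0,"grip":0},{"tx":-33,"ty":-34,"tz":0,"ax":0,"ay":0,"az":0,"grip":0},{"tx":-33,"ty":-34,"tz":0,"ax":0,"ay":0,"az":0,"grip":0},{"tx":-33,"ty":-34,"tz":0,"ax":0,"ay":0,"az":0,"grip":0},{"tx":-33,"ty":-34,"tz":0,"ax":0,"ay":0,"az":0,"grip":0},{"tx":-33,"ty":-34,"tz":0,"ax":0,"ay":0,"az":0,"grip":0},{"tx":0,"ty":0,"tz":0,"ax":0,"ay":0,"az":0.143,"grip":0},{"tx":0,"ty":0,"tz":0,"ax":0,"ay":0,"az":0.143,"grip":0},{"tx":0,"ty":0,"tz":0,"ax":0,"ay":0,"az":0.143,"grip":0},{"tx":0,"ty":0,"tz":0,"ax":0,"ay":0,"az":0.143,"grip":0},{"tx":0,"ty":0,"tz":0,"ax":0,"ay":0,"az":0.143,"grip":0},{"tx":0,"ty":0,"tz":0,"ax":0,"ay":0,"az":0.143,"grip":0},{"tx":0,"ty":0,"tz":0,"ax":0,"ay":0,"az":0.143,"grip":0},{"tx":0,"ty":0,"tz":0,"ax":0,"ay":0,"az":0.143,"grip":0}]' --squeeze 15

```text
t: 1.5
tool_pos: [0.3433, 0.279, 0.2322]
orientation: [-2.226, -2.217, 0.001]
force: [-0.1, 0.3, 0.2]
opening: 0.093
```

```bash
python3 d.py .435 .0056 .12
```

```text
t 1.5 [0.3433 0.279  0.2322] 
 [[ 0.004  1.    -0.001]
 [ 1.    -0.004 -0.   ]
 [-0.    -0.001 -1.   ]] 0.0929774197807226 [-0.1  0.3  0.2] [ 0.57 -0.31  1.9  -0.    1.55  0.57]
tool shift mm [-273.    92.8  112.2]
turn [-0.001  0.    -0.004]
```

step_arm --targets '[{"tx":-39,"ty":13,"tz":16,"ax":0,"ay":0,"az":0,"grip":0},{"tx":-39,"ty":13,"tz":16,"ax":0,"ay":0,"az":0,"grip":0},{"tx":-39,"ty":13,"tz":16,"ax":0,"ay":0,"az":0,"grip":0},{"tx":-39,"ty":13,"tz":16,"ax":0,"ay":0,"az":0,"grip":0},{"tx":-39,"ty":13,"tz":16,"ax":0,"ay":0,"az":0,"grip":0},{"tx":-39,"ty":14,"tz":16,"ax":0,"ay":0,"az":0,"grip":0},{"tx":-39,"ty":14,"tz":16,"ax":0,"ay":0,"az":0,"grip":0},{"tx":0,"ty":0,"tz":0,"ax":0,"ay":0,"az":0,"grip":0}]'

```text
t: 2.3
tool_pos: [0.4363, 0.0025, 0.1182]
orientation: [-2.223, -2.217, 0.005]
force: [-0.3, -0.7, 1.0]
opening: 0.0934
```

```bash
python3 d.py .435 .0056 .033; python3 - <<'E'
from h import *
c=cam('side');cv2.imwrite('pics/s1.png',cv2.resize(c['frame'][120:250,150:340],(760,520),interpolation=cv2.INTER_CUBIC))
E
```

```text
t 2.3 [0.4363 0.0025 0.1182] 
 [[ 0.003  1.    -0.004]
 [ 1.    -0.003 -0.001]
 [-0.001 -0.004 -1.   ]] 0.09338326818139192 [-0.3 -0.7  1. ] [-0.11 -0.24  2.06 -0.    1.33 -0.11]
tool shift mm [ 3.2 -1.1 85.2]
turn [-0.004  0.001 -0.003]
```

View pics/s1.png

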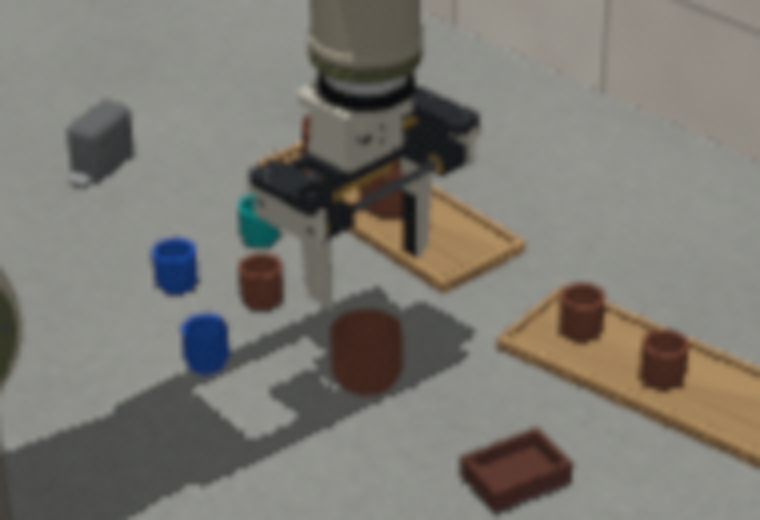

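The fingers straddle the large pot, at (365,350) in the crop, one on each side along x. Descending.

step_arm --targets '[{"tx":3,"ty":-1,"tz":20,"ax":0,"ay":0,"az":0,"grip":0},{"tx":0,"ty":0,"tz":20,"ax":0,"ay":0,"az":0,"grip":0},{"tx":0,"ty":0,"tz":20,"ax":0,"ay":0,"az":0,"grip":0},{"tx":0,"ty":0,"tz":15,"ax":0,"ay":0,"az":0,"grip":0},{"tx":0,"ty":0,"tz":10,"ax":0,"ay":0,"az":0,"grip":0},{"tx":0,"ty":0,"tz":0,"ax":0,"ay":0,"az":0,"grip":60},{"tx":0,"ty":0,"tz":0,"ax":0,"ay":0,"az":0,"grip":90},{"tx":0,"ty":0,"tz":0,"ax":0,"ay":0,"az":0,"grip":130},{"tx":0,"ty":0,"tz":0,"ax":0,"ay":0,"az":0,"grip":130},{"tx":0,"ty":0,"tz":0,"ax":0,"ay":0,"az":0,"grip":130},{"tx":0,"ty":0,"tz":0,"ax":0,"ay":0,"az":0,"grip":130},{"tx":0,"ty":0,"tz":0,"ax":0,"ay":0,"az":0,"grip":130}]' --squeeze 15

```text
t: 3.55
tool_pos: [0.4367, 0.0093, 0.0364]
orientation: [2.219, 2.223, 0.001]
force: [-1.4, -0.8, 7.0]
opening: 0.0597
```

```bash
python3 d.py .6222 .0874 .13
```

```text
t 3.55 [0.4367 0.0093 0.0364] 
 [[-0.002  1.     0.001]
 [ 1.     0.002 -0.   ]
 [-0.     0.001 -1.   ]] 0.059654821633628494 [-1.4 -0.8  7. ] [-0.1  -0.12  2.12  0.    1.14 -0.1 ]
tool shift mm [ 77.7 185.7 -93.4]
turn [0.001 0.    0.002]
```

step_arm --targets '[{"tx":0,"ty":0,"tz":-10,"ax":0,"ay":0,"az":0,"grip":130},{"tx":0,"ty":0,"tz":-15,"ax":0,"ay":0,"az":0,"grip":130},{"tx":0,"ty":0,"tz":-20,"ax":0,"ay":0,"az":0,"grip":130},{"tx":0,"ty":0,"tz":-20,"ax":0,"ay":0,"az":0,"grip":130},{"tx":0,"ty":0,"tz":-15,"ax":0,"ay":0,"az":0,"grip":130},{"tx":0,"ty":0,"tz":0,"ax":0,"ay":0,"az":0,"grip":130}]' --squeeze 20

```text
t: 4.15
tool_pos: [0.4378, 0.0092, 0.1183]
orientation: [2.217, 2.221, 0.004]
force: [1.1, -0.1, -1.5]
opening: 0.0598
```

```bash
python3 d.py .6222 .0874 .117; python3 - <<'E'
from h import *
c=cam('side');cv2.imwrite('pics/s2.png',cv2.resize(c['frame'][120:250,150:340],(760,520),interpolation=cv2.INTER_CUBIC))
E
```

```text
t 4.15 [0.4378 0.0092 0.1183] 
 [[-0.002  1.     0.004]
 [ 1.     0.002 -0.   ]
 [-0.     0.004 -1.   ]] 0.05983393325901494 [ 1.1 -0.1 -1.5] [-0.1  -0.24  2.06 -0.    1.32 -0.1 ]
tool shift mm [ 77.8 184.6   2.1]
turn [0.004 0.    0.002]
```

View pics/s2.png

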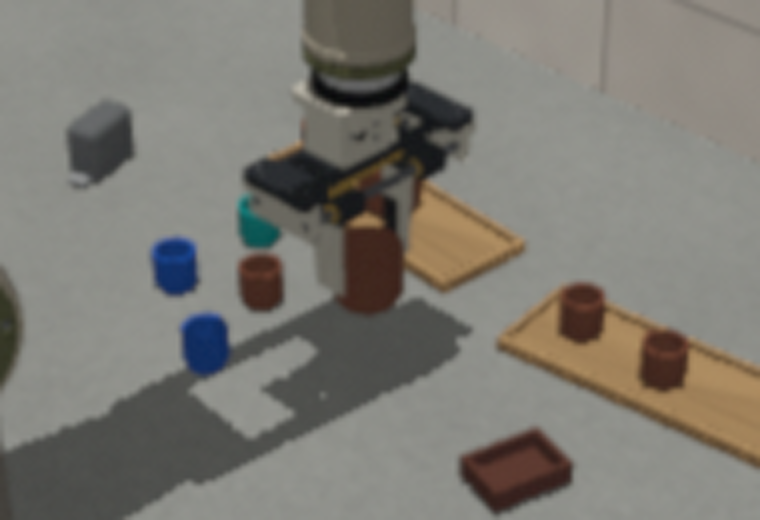

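The pot is held upright, clear of the bench, at about (372,265) in the crop. Carrying it over.

step_arm --targets '[{"tx":6,"ty":15,"tz":0,"ax":0,"ay":0,"az":0,"grip":130},{"tx":12,"ty":30,"tz":0,"ax":0,"ay":0,"az":0,"grip":130},{"tx":14,"ty":32,"tz":0,"ax":0,"ay":0,"az":0,"grip":130},{"tx":14,"ty":32,"tz":0,"ax":0,"ay":0,"az":0,"grip":130},{"tx":14,"ty":32,"tz":0,"ax":0,"ay":0,"az":0,"grip":130},{"tx":12,"ty":29,"tz":0,"ax":0,"ay":0,"az":0,"grip":130},{"tx":6,"ty":15,"tz":0,"ax":0,"ay":0,"az":0,"grip":130},{"tx":0,"ty":0,"tz":0,"ax":0,"ay":0,"az":0,"grip":130},{"tx":0,"ty":0,"tz":0,"ax":0,"ay":0,"az":0,"grip":130}]'

```text
t: 5.1
tool_pos: [0.6197, 0.0876, 0.1139]
orientation: [-2.218, -2.223, 0.004]
force: [-0.7, -0.7, -1.0]
opening: 0.0601
```

```bash
python3 d.py .6222 .0874 .0424; python3 - <<'E'
from h import *
c=cam('side');cv2.imwrite('pics/s3.png',cv2.resize(c['frame'][90:220,170:360],(760,520),interpolation=cv2.INTER_CUBIC))
E
```

```text
t 5.1 [0.6197 0.0876 0.1139] 
 [[-0.002  1.    -0.003]
 [ 1.     0.002 -0.   ]
 [-0.    -0.003 -1.   ]] 0.06012095817264961 [-0.7 -0.7 -1. ] [ 0.06  0.28  1.53 -0.    1.33  0.06]
tool shift mm [-0.2  2.7 71.5]
turn [-0.003  0.     0.002]
```

View pics/s3.png

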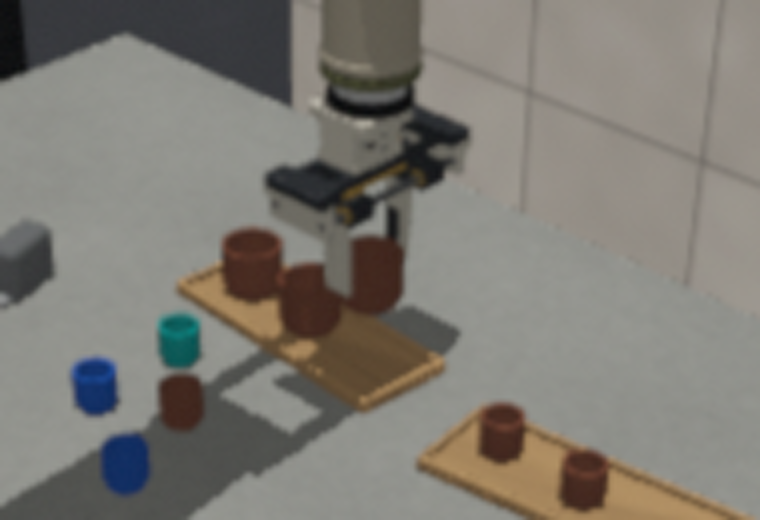

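The pot hangs over the empty place at (375,275) and the neighbouring stock pot at (310,300) is untouched. Lowering.

step_arm --targets '[{"tx":0,"ty":2,"tz":12,"ax":0,"ay":0,"az":0,"grip":130},{"tx":0,"ty":0,"tz":16,"ax":0,"ay":0,"az":0,"grip":130},{"tx":0,"ty":0,"tz":16,"ax":0,"ay":0,"az":0,"grip":130},{"tx":0,"ty":0,"tz":10,"ax":0,"ay":0,"az":0,"grip":130},{"tx":0,"ty":0,"tz":6,"ax":0,"ay":0,"az":0,"grip":130},{"tx":0,"ty":0,"tz":3,"ax":0,"ay":0,"az":0,"grip":130},{"tx":0,"ty":0,"tz":0,"ax":0,"ay":0,"az":0,"grip":130},{"tx":0,"ty":0,"tz":0,"ax":0,"ay":0,"az":0,"grip":130}]'

```text
t: 5.95
tool_pos: [0.6235, 0.0878, 0.0533]
orientation: [2.219, 2.223, 0.001]
force: [0.7, -0.3, -0.4]
opening: 0.0596
```

```bash
python3 d.py .6222 .0874 .0424
```

```text
t 5.95 [0.6235 0.0878 0.0533] 
 [[-0.002  1.     0.001]
 [ 1.     0.002  0.   ]
 [ 0.     0.001 -1.   ]] 0.05958252142011343 [ 0.7 -0.3 -0.4] [ 0.06  0.36  1.57 -0.    1.22  0.06]
tool shift mm [-0.4 -1.3 10.9]
turn [ 0.001 -0.     0.002]
```

step_arm --targets '[{"tx":0,"ty":0,"tz":2,"ax":0,"ay":0,"az":0,"grip":130},{"tx":0,"ty":0,"tz":2,"ax":0,"ay":0,"az":0,"grip":130},{"tx":0,"ty":0,"tz":0,"ax":0,"ay":0,"az":0,"grip":130}]'

```text
t: 6.25
tool_pos: [0.6229, 0.0878, 0.0485]
orientation: [-2.219, -2.224, 0.0]
force: [-1.2, -0.1, -1.6]
opening: 0.06
```

step_arm --targets '[{"tx":0,"ty":0,"tz":2,"ax":0,"ay":0,"az":0,"grip":130},{"tx":0,"ty":0,"tz":2,"ax":0,"ay":0,"az":0,"grip":130},{"tx":0,"ty":0,"tz":0,"ax":0,"ay":0,"az":0,"grip":130}]'

```text
t: 6.55
tool_pos: [0.6226, 0.0877, 0.0441]
orientation: [-2.219, -2.223, 0.001]
force: [-0.4, -0.0, -0.5]
opening: 0.0595
```

step_arm --targets '[{"tx":0,"ty":0,"tz":1,"ax":0,"ay":0,"az":0,"grip":130},{"tx":0,"ty":0,"tz":0,"ax":0,"ay":0,"az":0,"grip":130}]'

```text
t: 6.75
tool_pos: [0.6229, 0.0878, 0.0435]
orientation: [-2.219, -2.224, 0.0]
force: [-0.6, -0.0, -1.0]
opening: 0.0596
```

step_arm --targets '[{"tx":0,"ty":0,"tz":1,"ax":0,"ay":0,"az":0,"grip":130},{"tx":0,"ty":0,"tz":0,"ax":0,"ay":0,"az":0,"grip":130}]'

```text
t: 6.95
tool_pos: [0.623, 0.0878, 0.0426]
orientation: [-2.219, -2.224, -0.0]
force: [0.5, -0.4, -1.7]
opening: 0.0599
```

step_arm --targets '[{"tx":0,"ty":0,"tz":1,"ax":0,"ay":0,"az":0,"grip":130},{"tx":0,"ty":0,"tz":0,"ax":0,"ay":0,"az":0,"grip":130}]'

```text
t: 7.15
tool_pos: [0.6231, 0.0878, 0.0425]
orientation: [2.219, 2.224, 0.0]
force: [-3.0, 0.1, 4.3]
opening: 0.0597
```

Contact shows as a 4 N upward force. Releasing.

step_arm --targets '[{"tx":0,"ty":0,"tz":0,"ax":0,"ay":0,"az":0,"grip":75},{"tx":0,"ty":0,"tz":0,"ax":0,"ay":0,"az":0,"grip":45},{"tx":0,"ty":0,"tz":0,"ax":0,"ay":0,"az":0,"grip":40},{"tx":0,"ty":0,"tz":0,"ax":0,"ay":0,"az":0,"grip":40}]'

```text
t: 7.55
tool_pos: [0.623, 0.0878, 0.0415]
orientation: [-2.219, -2.224, 0.0]
force: [-0.1, 0.2, -0.1]
opening: 0.0782
```

step_arm --targets '[{"tx":0,"ty":0,"tz":-15,"ax":0,"ay":0,"az":0,"grip":40},{"tx":0,"ty":0,"tz":-30,"ax":0,"ay":0,"az":0,"grip":40},{"tx":0,"ty":0,"tz":-40,"ax":0,"ay":0,"az":0,"grip":40},{"tx":0,"ty":0,"tz":0,"ax":0,"ay":0,"az":0,"grip":40},{"tx":10,"ty":-30,"tz":0,"ax":0,"ay":0,"az":0,"grip":40},{"tx":15,"ty":-40,"tz":0,"ax":0,"ay":0,"az":0,"grip":40},{"tx":15,"ty":-40,"tz":0,"ax":0,"ay":0,"az":0,"grip":40},{"tx":15,"ty":-40,"tz":0,"ax":0,"ay":0,"az":0,"grip":40},{"tx":5,"ty":-24,"tz":0,"ax":0,"ay":0,"az":0,"grip":70},{"tx":0,"ty":0,"tz":0,"ax":0,"ay":0,"az":0,"grip":70}]'

```text
t: 8.55
tool_pos: [0.4465, 0.1483, 0.1271]
orientation: [-2.217, -2.225, -0.0]
force: [0.6, -0.7, -0.7]
opening: 0.0689
```

```bash
python3 d.py .449 .1484 .028; python3 - <<'E'
from h import *
c=cam('side');cv2.imwrite('pics/s4.png',cv2.resize(c['frame'][110:240,170:360],(760,520),interpolation=cv2.INTER_CUBIC))
E
```

```text
t 8.55 [0.4465 0.1483 0.1271] 
 [[-0.004  1.    -0.   ]
 [ 1.     0.004  0.   ]
 [ 0.    -0.    -1.   ]] 0.06886111335730423 [ 0.6 -0.7 -0.7] [ 0.21 -0.15  1.96  0.    1.33  0.21]
tool shift mm [ 0.1  2.5 99.1]
turn [-0.    -0.     0.004]
```

View pics/s4.png

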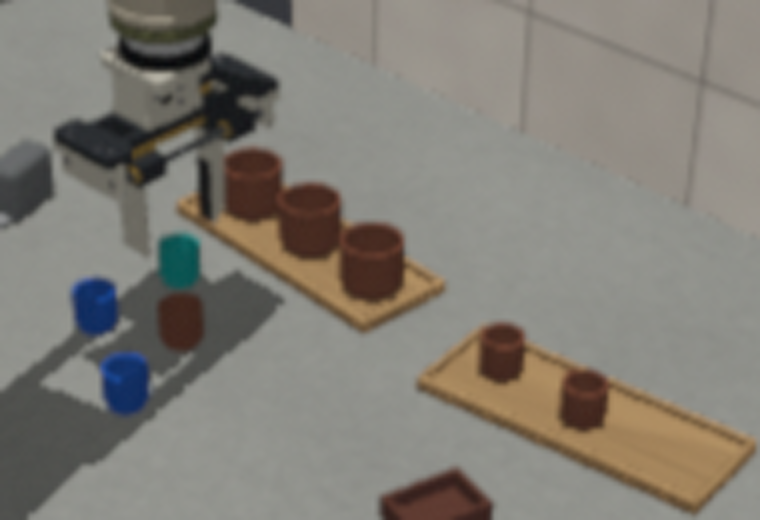

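The large pot stands upright in its place at (372,262) and the fingers are above the small brown pot at (181,320). Descending.

step_arm --targets '[{"tx":0,"ty":2,"tz":20,"ax":0,"ay":0,"az":0,"grip":70},{"tx":0,"ty":0,"tz":25,"ax":0,"ay":0,"az":0,"grip":70},{"tx":0,"ty":0,"tz":22,"ax":0,"ay":0,"az":0,"grip":70},{"tx":0,"ty":0,"tz":15,"ax":0,"ay":0,"az":0,"grip":70},{"tx":0,"ty":0,"tz":10,"ax":0,"ay":0,"az":0,"grip":70},{"tx":0,"ty":0,"tz":5,"ax":0,"ay":0,"az":0,"grip":70},{"tx":0,"ty":0,"tz":0,"ax":0,"ay":0,"az":0,"grip":100},{"tx":0,"ty":0,"tz":0,"ax":0,"ay":0,"az":0,"grip":125},{"tx":0,"ty":0,"tz":0,"ax":0,"ay":0,"az":0,"grip":150},{"tx":0,"ty":0,"tz":0,"ax":0,"ay":0,"az":0,"grip":180},{"tx":0,"ty":0,"tz":0,"ax":0,"ay":0,"az":0,"grip":180},{"tx":0,"ty":0,"tz":0,"ax":0,"ay":0,"az":0,"grip":180},{"tx":0,"ty":0,"tz":0,"ax":0,"ay":0,"az":0,"grip":180}]' --squeeze 15

```text
t: 9.9
tool_pos: [0.4514, 0.1476, 0.0303]
orientation: [2.219, 2.223, 0.002]
force: [-1.6, 0.3, 6.0]
opening: 0.0392
```

step_arm --targets '[{"tx":0,"ty":0,"tz":-10,"ax":0,"ay":0,"az":0,"grip":180},{"tx":0,"ty":0,"tz":-15,"ax":0,"ay":0,"az":0,"grip":180},{"tx":0,"ty":0,"tz":-20,"ax":0,"ay":0,"az":0,"grip":180},{"tx":0,"ty":0,"tz":-25,"ax":0,"ay":0,"az":0,"grip":180},{"tx":0,"ty":0,"tz":-20,"ax":0,"ay":0,"az":0,"grip":180},{"tx":0,"ty":0,"tz":-10,"ax":0,"ay":0,"az":0,"grip":180},{"tx":0,"ty":0,"tz":0,"ax":0,"ay":0,"az":0,"grip":180}]'

```text
t: 10.6
tool_pos: [0.4519, 0.1476, 0.1313]
orientation: [2.218, 2.223, 0.004]
force: [-0.5, 0.5, -1.6]
opening: 0.0391
```

```bash
python3 d.py .6139 -.2576 .127; python3 - <<'E'
from h import *
c=cam('side');cv2.imwrite('pics/s5.png',cv2.resize(c['frame'][110:240,170:360],(760,520),interpolation=cv2.INTER_CUBIC))
E
```

```text
t 10.6 [0.4519 0.1476 0.1313] 
 [[-0.002  1.     0.003]
 [ 1.     0.002  0.001]
 [ 0.001  0.003 -1.   ]] 0.03908026815574297 [-0.5  0.5 -1.6] [ 0.21 -0.14  1.95 -0.    1.33  0.21]
tool shift mm [-405.6  161.2    4.6]
turn [ 0.003 -0.001  0.002]
```

View pics/s5.png

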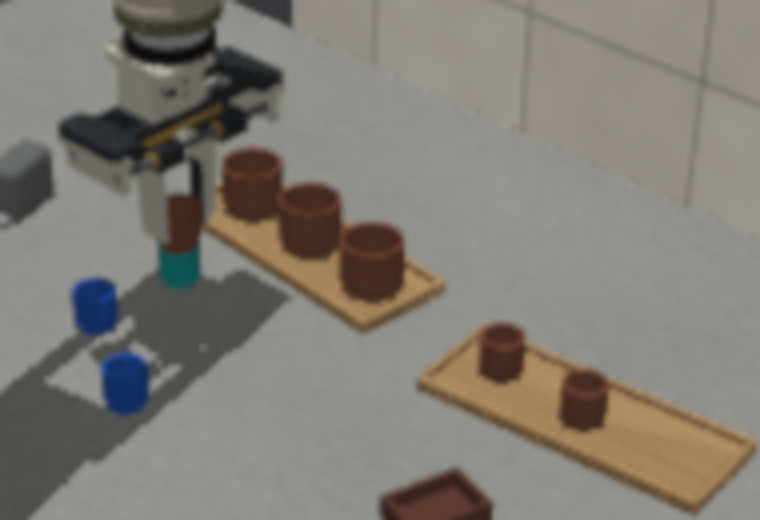

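The small pot is held upright at (180,222). Carrying it to the small row.

step_arm --targets '[{"tx":-15,"ty":6,"tz":0,"ax":0,"ay":0,"az":0,"grip":180},{"tx":-30,"ty":12,"tz":0,"ax":0,"ay":0,"az":0,"grip":180},{"tx":-40,"ty":16,"tz":0,"ax":0,"ay":0,"az":0,"grip":180},{"tx":-40,"ty":16,"tz":0,"ax":0,"ay":0,"az":0,"grip":180},{"tx":-40,"ty":16,"tz":0,"ax":0,"ay":0,"az":0,"grip":180},{"tx":-40,"ty":16,"tz":0,"ax":0,"ay":0,"az":0,"grip":180},{"tx":-40,"ty":16,"tz":0,"ax":0,"ay":0,"az":0,"grip":180},{"tx":-40,"ty":16,"tz":0,"ax":0,"ay":0,"az":0,"grip":180},{"tx":-40,"ty":16,"tz":0,"ax":0,"ay":0,"az":0,"grip":180},{"tx":-35,"ty":14,"tz":0,"ax":0,"ay":0,"az":0,"grip":180},{"tx":-30,"ty":12,"tz":0,"ax":0,"ay":0,"az":0,"grip":180},{"tx":-15,"ty":6,"tz":0,"ax":0,"ay":0,"az":0,"grip":180},{"tx":0,"ty":0,"tz":0,"ax":0,"ay":0,"az":0,"grip":180},{"tx":0,"ty":0,"tz":0,"ax":0,"ay":0,"az":0,"grip":180}]'

```text
t: 12.05
tool_pos: [0.6126, -0.2566, 0.1276]
orientation: [-2.218, -2.221, 0.001]
force: [-0.4, 0.8, -0.6]
opening: 0.0392
```

```bash
python3 d.py .6139 -.2576 .0363; python3 - <<'E'
from h import *
c=cam('side');cv2.imwrite('pics/s6.png',cv2.resize(c['frame'][130:260,200:390],(760,520),interpolation=cv2.INTER_CUBIC))
E
```

```text
t 12.05 [ 0.6126 -0.2566  0.1276] 
 [[-0.001  1.    -0.003]
 [ 1.     0.001  0.002]
 [ 0.002 -0.003 -1.   ]] 0.03917248501200714 [-0.4  0.8 -0.6] [-0.47  0.37  1.4   0.    1.37 -0.48]
tool shift mm [-1.2  1.5 91.3]
turn [-0.003 -0.002  0.001]
```

View pics/s6.png

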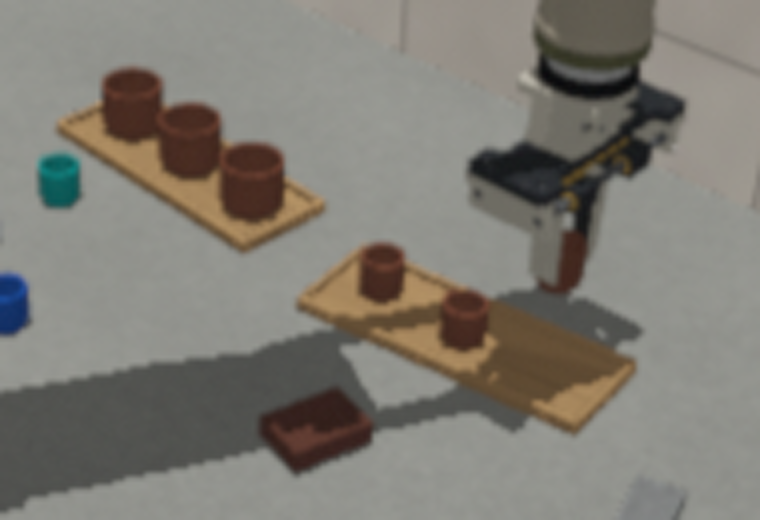

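The pot is over the free end, held at (565,265). Lowering.

step_arm --targets '[{"tx":0,"ty":1,"tz":12,"ax":0,"ay":0,"az":0,"grip":180},{"tx":0,"ty":0,"tz":20,"ax":0,"ay":0,"az":0,"grip":180},{"tx":0,"ty":0,"tz":20,"ax":0,"ay":0,"az":0,"grip":180},{"tx":0,"ty":0,"tz":16,"ax":0,"ay":0,"az":0,"grip":180},{"tx":0,"ty":0,"tz":10,"ax":0,"ay":0,"az":0,"grip":180},{"tx":0,"ty":0,"tz":5,"ax":0,"ay":0,"az":0,"grip":180},{"tx":0,"ty":0,"tz":2,"ax":0,"ay":0,"az":0,"grip":180},{"tx":0,"ty":0,"tz":0,"ax":0,"ay":0,"az":0,"grip":180},{"tx":0,"ty":0,"tz":0,"ax":0,"ay":0,"az":0,"grip":180}]'

```text
t: 13.0
tool_pos: [0.6153, -0.2576, 0.0457]
orientation: [2.218, 2.222, 0.001]
force: [-0.7, 0.5, -0.6]
opening: 0.039
```

step_arm --targets '[{"tx":0,"ty":0,"tz":1,"ax":0,"ay":0,"az":0,"grip":180},{"tx":0,"ty":0,"tz":0,"ax":0,"ay":0,"az":0,"grip":180}]'

```text
t: 13.2
tool_pos: [0.6149, -0.2574, 0.0441]
orientation: [2.219, 2.223, 0.0]
force: [0.1, -0.2, -0.7]
opening: 0.0392
```

step_arm --targets '[{"tx":0,"ty":0,"tz":2,"ax":0,"ay":0,"az":0,"grip":180},{"tx":0,"ty":0,"tz":2,"ax":0,"ay":0,"az":0,"grip":180},{"tx":0,"ty":0,"tz":1,"ax":0,"ay":0,"az":0,"grip":180},{"tx":0,"ty":0,"tz":0,"ax":0,"ay":0,"az":0,"grip":180},{"tx":0,"ty":0,"tz":0,"ax":0,"ay":0,"az":0,"grip":180}]'

```text
t: 13.7
tool_pos: [0.6146, -0.2572, 0.0385]
orientation: [-2.219, -2.224, 0.0]
force: [-0.5, -0.2, -0.1]
opening: 0.0388
```

step_arm --targets '[{"tx":0,"ty":0,"tz":1,"ax":0,"ay":0,"az":0,"grip":180},{"tx":0,"ty":0,"tz":0,"ax":0,"ay":0,"az":0,"grip":180}]'

```text
t: 13.9
tool_pos: [0.6146, -0.2572, 0.0375]
orientation: [-2.219, -2.224, 0.0]
force: [0.4, -0.1, -0.5]
opening: 0.039
```

step_arm --targets '[{"tx":0,"ty":0,"tz":1,"ax":0,"ay":0,"az":0,"grip":180},{"tx":0,"ty":0,"tz":0,"ax":0,"ay":0,"az":0,"grip":180}]'

```text
t: 14.1
tool_pos: [0.6146, -0.2572, 0.0365]
orientation: [-2.219, -2.224, 0.0]
force: [0.8, -0.8, -0.4]
opening: 0.0393
```

step_arm --targets '[{"tx":0,"ty":0,"tz":1,"ax":0,"ay":0,"az":0,"grip":180},{"tx":0,"ty":0,"tz":0,"ax":0,"ay":0,"az":0,"grip":180}]'

```text
t: 14.3
tool_pos: [0.6148, -0.2574, 0.0364]
orientation: [2.219, 2.223, -0.0]
force: [-2.4, 0.3, 4.5]
opening: 0.039
```

step_arm --targets '[{"tx":0,"ty":0,"tz":1,"ax":0,"ay":0,"az":0,"grip":180},{"tx":0,"ty":0,"tz":0,"ax":0,"ay":0,"az":0,"grip":180}]'

```text
t: 14.5
tool_pos: [0.6149, -0.2574, 0.0364]
orientation: [2.219, 2.223, -0.0]
force: [-5.3, 2.7, 11.4]
opening: 0.0392
```

It touches the floor. I'll ease back 1 mm, open, then rise straight up and back off.

step_arm --targets '[{"tx":0,"ty":0,"tz":-1,"ax":0,"ay":0,"az":0,"grip":180},{"tx":0,"ty":0,"tz":0,"ax":0,"ay":0,"az":0,"grip":130},{"tx":0,"ty":0,"tz":0,"ax":0,"ay":0,"az":0,"grip":112},{"tx":0,"ty":0,"tz":0,"ax":0,"ay":0,"az":0,"grip":112},{"tx":0,"ty":0,"tz":0,"ax":0,"ay":0,"az":0,"grip":112}]'

```text
t: 15.0
tool_pos: [0.6146, -0.2572, 0.0354]
orientation: [-2.219, -2.223, 0.0]
force: [0.4, -0.1, 0.3]
opening: 0.0521
```

step_arm --targets '[{"tx":0,"ty":0,"tz":-10,"ax":0,"ay":0,"az":0,"grip":112},{"tx":0,"ty":0,"tz":-25,"ax":0,"ay":0,"az":0,"grip":112},{"tx":0,"ty":0,"tz":-40,"ax":0,"ay":0,"az":0,"grip":112},{"tx":0,"ty":0,"tz":-40,"ax":0,"ay":0,"az":0,"grip":112},{"tx":0,"ty":-30,"tz":-30,"ax":0,"ay":0,"az":0,"grip":112},{"tx":0,"ty":-40,"tz":0,"ax":0,"ay":0,"az":0,"grip":112},{"tx":0,"ty":-40,"tz":0,"ax":0,"ay":0,"az":0,"grip":112},{"tx":0,"ty":-40,"tz":0,"ax":0,"ay":0,"az":0,"grip":112},{"tx":0,"ty":-30,"tz":0,"ax":0,"ay":0,"az":0,"grip":112},{"tx":0,"ty":0,"tz":0,"ax":0,"ay":0,"az":0,"grip":112},{"tx":0,"ty":0,"tz":0,"ax":0,"ay":0,"az":0,"grip":112}]'

```text
t: 16.1
tool_pos: [0.4349, -0.258, 0.1818]
orientation: [2.219, 2.221, 0.001]
force: [-0.1, -1.2, -0.7]
opening: 0.052
```

```bash
python3 - <<'E'
from h import *
import pickle
for n,b in(('top',(125,265,122,372)),('side',(130,260,200,390))):
    c=cam(n);pickle.dump(c,open(n+'1.pkl','wb'));f=c['frame'][b[0]:b[1],b[2]:b[3]]
    k=800/f.shape[1] if n=='top' else 4
    cv2.imwrite(f'pics/{n}9.png',cv2.resize(f,None,fx=k,fy=k,interpolation=cv2.INTER_CUBIC))
E
```

```text
(no output)
```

View pics/top9.png

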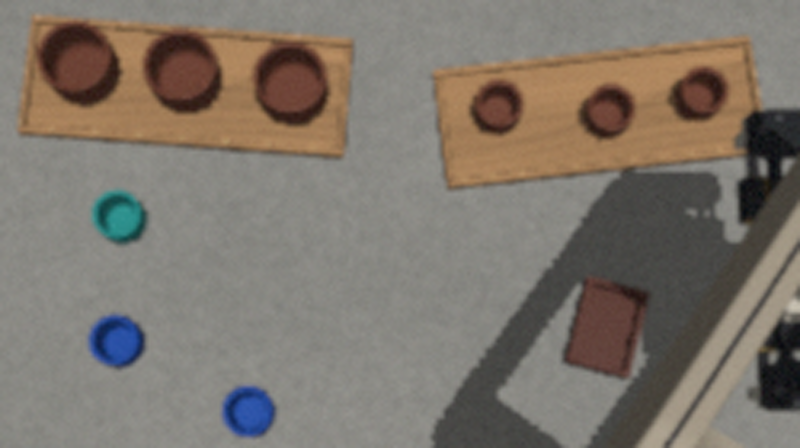

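View pics/side9.png

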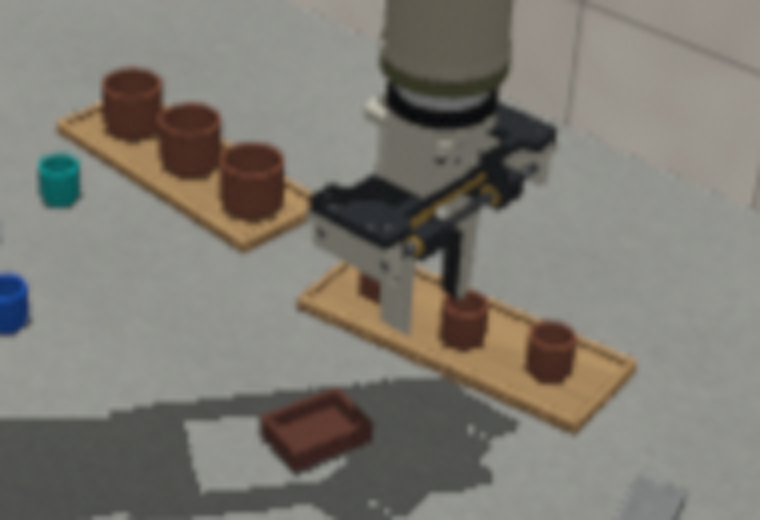

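Both pots stand upright at the free ends: in the top crop, the large rim is at (291,84) and the small rim at (700,93). The stock pots and dish have not moved. I'll put numbers on that.

```bash
cat >> m.py <<'E'
print('---')
for p,z,cs in[((291,84),.058,[(33,16),(352,40),(343,156),(21,134)]),((700,93),.046,[(434,71),(748,39),(766,152),(449,187)])]:
    f,yd=tray(cs);d=w(*p,z)-f;xd=np.array([yd[1],-yd[0],0]);print('x,y in frame',(d@xd).round(4),(d@yd).round(4))
E
python3 m.py | sed -n '/---/,$p'; python3 - <<'E'
from h import *
s=robot.read_state();print(s['t'],s['force'],s['dq'].round(3));robot.close_job()
E
```

```text
---
sizes 0.2692372621273293 0.10078110740914739 yaw -0.07871181810019445
free [0.6222 0.0874] s0 [0.6289 0.1722]
x,y in frame -0.0046 -0.0053
sizes 0.26850211966446835 0.09918340831992144 yaw 0.10389506963407388
free [ 0.6139 -0.2576] s0 [ 0.6051 -0.173 ]
x,y in frame -0.0014 0.0071
16.2 [-0.42718451 -0.24914418  0.3750481 ] [ 0.005  0.017 -0.005  0.    -0.    -0.002]
the job is handed in; nothing more can be done
```

Both loose brown pots are now upright in the empty ends of their own rows, and I handed the job in at 16.2 s of the 58 s limit. I lowered each one in 1–2 mm steps until the wrist force showed contact, then opened the fingers.

| Pot | Across the row | Along the row | Allowed |
|---|---|---|---|
| Large | -5 mm | -5 mm | ±30 mm across, -30 to +50 mm along |
| Small | -1 mm | +7 mm | ±30 mm across, -30 to +50 mm along |

These offsets are from my last top picture, and the camera calibration is good to about 2 mm. Both pictures show the pots standing upright on the tray floors. I judged that by eye and did not measure tilt.

In the same crops, the pots already in the rows, the dish, and the blue and turquoise pots look the same as at the start. The tape measure and most of the brush were outside those last crops, so I did not recheck them, but the arm never came near either.

At hand-in the gripper was open and about 0.18 m up, touching nothing. The only notable reading was 11 N when I pressed the small pot 1 mm past contact, and I backed off before opening. No check failed or disagreed.

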